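Fill the stand-off spacer magazine at the screen-printing bench

TASK

Get the spacer magazine ready: first clear every plywood offcut off the filling stand into the scrap bin, then push the grey tube upright and fully home over the stand's spigot, and load all the white spacers end to end into the tube through its top. Leave the tape roll and the small ink jar where they are.

Things in the scene. Friction and masses are not known exactly. Their poses are not given: they have to be found in the camera images.
- stand: filling stand of the spacer magazine: a fixed white laminated board 160 (x) x 240 (y) x 6 mm thick that carries one aluminium spigot; origin at the centre of the board's underside
- spigot_foot (a point): point on the axis of the stand's spigot where it rises from the board's top face (6 mm above the table). The spigot is a vertical round stub, 35 mm in diameter for its first 20 mm, then tapering to a flat top 22 mm across at 30 mm above this point
- tube: the magazine tube: a stiff plain grey plastic tube, 47 mm outside and 39 mm inside diameter, 4 mm wall, 228 mm long, about 0.2 kg, open at both ends, no funnel or collar at either end; the end it stands on at the start goes down onto the spigot; starts loose, standing upright on the table. Origin on the axis in the lower end face, z along the axis. Pushed home over the spigot its lower end rests on the board, so its origin then coincides with spigot_foot
- tube_mouth (a point): centre of the tube's upper open end (on its axis, 228 mm above the tube's origin)
- mat: fixed square cork mat 220 x 220 x 4 mm on which the spacers stand, to the left or right of the stand; origin at the centre of its underside
- bin: fixed open grey plastic scrap bin, 180 x 180 mm outside, 80 mm high, 4 mm walls; to the left or right of the stand, opposite the mat; origin at the centre of its underside
- tape: bystander: roll of masking tape lying flat, 72 mm outside diameter, 24 mm high; origin at the centre of its underside. To be left where it is
- ink: bystander: small capped ink jar, 50 mm in diameter, 62 mm high; origin at the centre of its underside. To be left where it is
- spacer1: stand-off spacer: solid white plastic cylinder 32 mm in diameter, 38 mm high, about 35 g, loose, standing on end on the cork mat; either end may go first. Origin at the centre of its lower end, z along its axis. Three to five spacers are present from start to start
- spacer2: stand-off spacer: solid white plastic cylinder 32 mm in diameter, 38 mm high, about 35 g, loose, standing on end on the cork mat; either end may go first. Origin at the centre of its lower end, z along its axis. Three to five spacers are present from start to start
- spacer3: stand-off spacer: solid white plastic cylinder 32 mm in diameter, 38 mm high, about 35 g, loose, standing on end on the cork mat; either end may go first. Origin at the centre of its lower end, z along its axis. Three to five spacers are present from start to start
- spacer4: stand-off spacer: solid white plastic cylinder 32 mm in diameter, 38 mm high, about 35 g, loose, standing on end on the cork mat; either end may go first. Origin at the centre of its lower end, z along its axis. Three to five spacers are present from start to start
- spacer5: stand-off spacer: solid white plastic cylinder 32 mm in diameter, 38 mm high, about 35 g, loose, standing on end on the cork mat; either end may go first. Origin at the centre of its lower end, z along its axis. Three to five spacers are present from start to start
- offcut1: plywood offcut: loose block 48 (x) x 24 (y) x 20 (z) mm, about 15 g, lying on the stand's board; origin at the centre of its underside. Two or three offcuts are present from start to start
- offcut2: plywood offcut: loose block 48 (x) x 24 (y) x 20 (z) mm, about 15 g, lying on the stand's board; origin at the centre of its underside. Two or three offcuts are present from start to start
- offcut3: plywood offcut: loose block 48 (x) x 24 (y) x 20 (z) mm, about 15 g, lying on the stand's board; origin at the centre of its underside. Two or three offcuts are present from start to start
Things that resemble listed ones, but are neither listed nor needed, are in the scene too. What is shaped like the spacer2 but black is not meant.

How it is judged:
On the way, in this order (a step that is already met when the one before it is completed fails the run):
1. all offcuts present lie in the scrap bin (x of offcut1 in the frame of bin between -0.088 and 0.088 m and y of offcut1 in the frame of bin between -0.088 and 0.088 m and z of each of offcut1, offcut2, offcut3 in the frame of bin below 0.07 m and linear speed of each of offcut1, offcut2, offcut3 below 0.05 m/s and x of offcut2 in the frame of bin between -0.088 and 0.088 m and y of offcut2 in the frame of bin between -0.088 and 0.088 m and x of offcut3 in the frame of bin between -0.088 and 0.088 m and y of offcut3 in the frame of bin between -0.088 and 0.088 m), for 0.2 s.
2. the tube stands fully home on the spigot (distance between tube and spigot_foot below 0.005 m and angle between tube's own z axis and vertical below 0.05 rad and linear speed of tube below 0.03 m/s), for 0.2 s.
At the end, for the whole second after the job is handed in: every offcut is in the bin, its origin below 70 mm; the tube stands home on the spigot (lower end within 5 mm of spigot_foot, tilt under 0.05 rad); every spacer is fully inside the tube (off its axis by under 8 mm in x and y, aligned within 0.25 rad, above the spigot, below the mouth); all at rest (all of step 1 and all of step 2 and angle between the z axis of each of spacer1, spacer2, spacer3, spacer4, spacer5 and the z axis of tube, either way round below 0.25 rad and z of spacer1 in the frame of tube between 0.02 and 0.195 m and x of spacer1 in the frame of tube between -0.008 and 0.008 m and y of spacer1 in the frame of tube between -0.008 and 0.008 m and linear speed of each of spacer1, spacer2, spacer3, spacer4, spacer5 below 0.05 m/s and z of spacer2 in the frame of tube between 0.02 and 0.195 m and x of spacer2 in the frame of tube between -0.008 and 0.008 m and y of spacer2 in the frame of tube between -0.008 and 0.008 m and z of spacer3 in the frame of tube between 0.02 and 0.195 m and x of spacer3 in the frame of tube between -0.008 and 0.008 m and y of spacer3 in the frame of tube between -0.008 and 0.008 m and z of spacer4 in the frame of tube between 0.02 and 0.195 m and x of spacer4 in the frame of tube between -0.008 and 0.008 m and y of spacer4 in the frame of tube between -0.008 and 0.008 m and z of spacer5 in the frame of tube between 0.02 and 0.195 m and x of spacer5 in the frame of tube between -0.008 and 0.008 m and y of spacer5 in the frame of tube between -0.008 and 0.008 m); the robot touches nothing.
It fails at once if the tape roll or the small ink jar is moved more than 30 mm (distance of any of tape, ink from where it was at the start of the episode above 0.03 m).
Of spacer1, spacer2, spacer3, spacer4, spacer5 only 3 to 5 are there at a start; the rules pass over those that are not, and their reading is None.
Of offcut1, offcut2, offcut3 only 2 to 3 are there at a start; the rules pass over those that are not, and their reading is None.
At some moment in a run one of spacer1, spacer2, spacer3, spacer4, spacer5, offcut1, offcut2, offcut3 may be knocked a few centimetres aside while the robot is not near it.
It also fails if it takes over 210 s, if anything falls off the work surface, if the arm or the gripper's body presses on something with over 40 N, if the wrist force passes 120 N, or if a joint passes its speed limit or range.

ROBOT

A 6-joint arm with a two-finger parallel gripper is mounted at the origin on the work surface. World frame = base frame: x ahead of the robot, y to its left, z up, the work surface at z = 0. Lengths are in m, angles in rad, forces in N, time in s.
With the tool pointing down it reaches from about 0.25 to 0.725 m from the base axis. Payload 4 kg.
Tool frame: the origin (TCP) lies midway between the tips of the shut fingers; the grasp point (between the pads) lies bot.tcp_to_grasp behind it (bot.tcp_to_grasp is the distance from the TCP to the grasp point, in m); z points along the fingers, y is the line along which they close (so a half turn about z gives the same grasp; the last joint's range is limited). The gripper opens to 85 mm and grips with 20 to 120 N. Pads are 22 mm wide; open, the fingers measure 114 mm over their backs; the gripper's body (76 mm by 85 mm) begins 54 mm behind the grasp point. The pads swing forward as they close: fully open they stand 13 mm farther back than shut.
Start: joints at [1.219, 0.241, 0.005, 1.335, 0, 1.571], TCP at [0.172, 0.469, 0.231] pointing down, gripper open.
Joint ranges: [-2.72, 2.72], [-1.05, 1.87], [-1.09, 1.28], [-1.99, 2.15], [-1.42, 1.44], [-3.14, 3.14]. Speed limits (rad/s): [2.79, 2.79, 3.14, 3.14, 3.14, 3.14].

INTERFACE

Orientations are given as a unit quaternion [x, y, z, w].
In Python, from workcell import readout, camera, bot gives the robot as it stands. The module is installed in compiled form; this text tells all that it offers.
- The arm moves only by the tool jog_arm, never from a script. Its argument "motion" is a list of rows, each an object of numbers: "x", "y", "z": the shift along the tool's x, y, z in mm; "spin": the turn about the tool's z in degrees; "fingers": the closure, from -1 (fully open) to 1 (shut). A call has 1 to 8 rows; each row is the pose to reach, as a shift and turn from the pose commanded when the call began, along the tool's axes at that moment; what a row does not reach only later rows make up. A row lasts 1/8 s, in which the tool goes at most 62.5 mm and 10.7 degrees, less where a joint would pass 70% of its speed; a pose out of reach is approached as far as the arm can. A call with a gripper value outside its range is refused whole. The fingers move at their own pace and stop on an object; the grip force is fixed at half the most. Time passes only in rows, so rows that repeat a pose let the fingers close. It gives the time, the measured TCP pose, the force, the opening and the grip force at its end, in the units of the state.
- readout.get_obs(): the state, without advancing time (a new reading comes with each control period).
- camera(name): name is "side" or "top"; returns a dict with "pixels" (480x640x3 uint8, red, green, blue), "K" (3x3 intrinsics, pixels), "rvec" (rotation vector, rad) and "tvec" (3), from world to camera coordinates, as OpenCV has them. Camera axes: x right, y down, z forward; pixel columns grow to the right and rows downward; lengths in m; the calibration is good to about 2 mm. A picture is of the moment at which its call begins. There is no depth.
- bot.job_done(): hands the job in; it is judged then, once.
The state is a dict: "clock": time; "joint_pos": joint angles; "joint_vel": joint speeds; "tau": joint torques, N m; "eef_pos": TCP position; "tool_rot": TCP orientation; "ft_force": force on the tool from outside, world axes, zero at the start; "ft_torque": the same for the moment, N m; "grip_width": finger opening in m; "grasp_force": force on a finger pad.
Only numpy, scipy, OpenCV 4.12 (cv2) and the standard library are available. Lean on these libraries where they do the work, as an engineer would, in place of code of your own. Each camera call takes 0.05 s, during which the arm holds its last target. There are 200 camera calls.

## Working session

There is one attempt and no reset: what is moved stays moved. The work goes in short steps, Python scripts to look and compute and a tool call to move; the robot and the scene stay as the last step left them, time stands still between calls to the robot, and variables do not carry over. Pictures are saved under pics/ and viewed, at most 14 in all, crops included, and the job is handed in when it is done.

Besides the shell and the picture viewer there is one more tool, called after "Request:" by a JSON object that holds its "fn" and its "kwargs", one argument or row to a line. jog_arm: Moves the arm, as the interface text tells. Its arguments: {"type":"object","properties":{"motion":{"type":"array"}},"required":["motion"]}

```bash
mkdir -p pics
cat > h.py <<'E'
import numpy as np, cv2
from workcell import readout, camera, bot
def snap(n,f=None):
    c=camera(n)
    if f: cv2.imwrite('pics/'+f+'.png',c['pixels'][:,:,::-1])
    return c
def ray(c,uv,z):
    R,_=cv2.Rodrigues(np.array(c['rvec'],float)); t=np.array(c['tvec'],float).ravel()
    d=R.T@np.linalg.inv(c['K'])@np.array([uv[0],uv[1],1.]); o=-R.T@t
    return o+d*(z-o[2])/d[2]
def proj(c,p):
    return cv2.projectPoints(np.array([p],float),np.array(c['rvec'],float),np.array(c['tvec'],float),np.array(c['K'],float),None)[0].ravel()
E
python3 - <<'E'
from h import *
for n in('top','side'):
    c=snap(n,n+'0'); R,_=cv2.Rodrigues(np.array(c['rvec'])); print(n,(-R.T@np.array(c['tvec']).ravel()).round(3),c['K'].tolist() if hasattr(c['K'],'tolist') else c['K'])
o=readout.get_obs();print(o);print(bot.tcp_to_grasp)
E
```

```text
top [ 0.408 -0.035  1.4  ] [[471.872758442379, 0.0, 324.7835000720895], [0.0, 471.872758442379, 246.05613784241666], [0.0, 0.0, 1.0]]
side [ 0.005 -0.575  0.775] [[452.92891420967607, 0.0, 324.0395449083099], [0.0, 452.92891420967607, 240.76715181046097], [0.0, 0.0, 1.0]]
{'clock': 0.1, 'joint_pos': array([1.21898843e+00, 2.41323610e-01, 3.87394901e-03, 1.33520927e+00,
       2.50229050e-05, 1.57078935e+00]), 'joint_vel': array([ 0.00024439, -0.0016692 ,  0.00338346, -0.00134487, -0.00085972,
        0.00210446]), 'tau': array([-7.32575063e-04, -3.73137724e+01,  2.53010076e+01,  1.08758686e-02,
       -5.31945568e-05, -1.82676769e-05]), 'eef_pos': array([0.17209697, 0.46885066, 0.23051472]), 'tool_rot': array([ 1.74994713e-01,  9.84568933e-01, -9.14741628e-04, -1.75297906e-04]), 'ft_force': array([-0.2288029 ,  0.10774086,  0.60805735]), 'ft_torque': array([0.02639576, 0.00988635, 0.05375863]), 'grasp_force': 0.0, 'grip_width': 0.08546364996275485}
0.0187
```

View pics/top0.png

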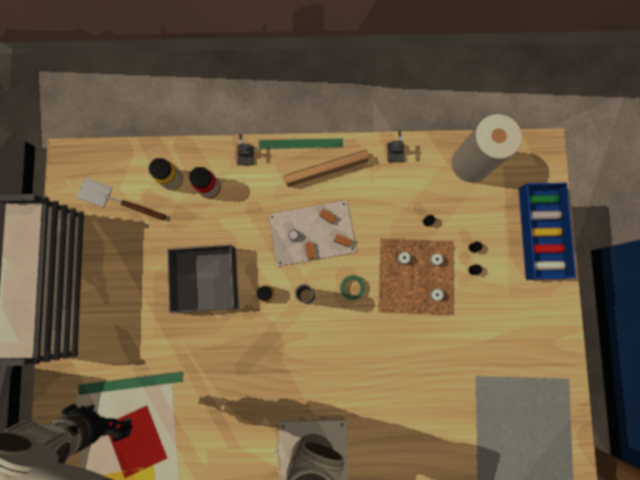

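View pics/side0.png

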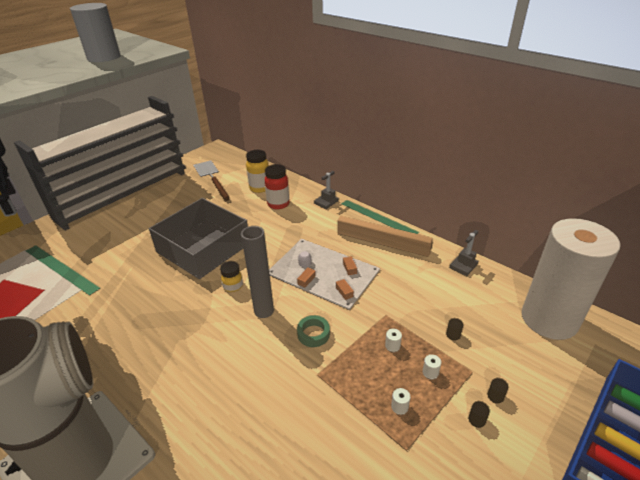

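The top view (up = +x, left = +y) shows:
- Stand at about (313,233), with the spigot at (294,236).
- Three orange-brown offcuts at (329,216), (344,241) and (311,251).
- Bin at (203,279), tube at (305,294), ink jar at (265,293) and tape at (352,288).
- Three white spacers on the cork at (404,258), (437,259) and (437,295). The black look-alikes at (429,220), (476,246) and (476,270) are off the mat and are not meant.

One enlarged crop will confirm this, and I'll measure by mask.

```bash
cat >> h.py <<'E'
def blobs(c,mask,z,box=None,amin=20):
    m=mask.astype(np.uint8)
    if box:
        b=np.zeros_like(m); b[box[1]:box[3],box[0]:box[2]]=1; m&=b
    out=[]
    for k in cv2.findContours(m,cv2.RETR_EXTERNAL,cv2.CHAIN_APPROX_NONE)[0]:
        if cv2.contourArea(k)<amin: continue
        P=np.array([ray(c,p[0],z)[:2] for p in k])*1000
        r=cv2.minAreaRect(P.astype(np.float32))
        bx=cv2.boxPoints(r); e=[bx[1]-bx[0],bx[2]-bx[1]]; e=max(e,key=np.linalg.norm)
        M=cv2.moments(k)
        out.append(dict(uv=(round(M['m10']/M['m00'],1),round(M['m01']/M['m00'],1)),ctr=np.round(r[0],1),size=np.round(r[1],1),yaw=round(float(np.degrees(np.arctan2(e[1],e[0]))%180),1)))
    return out
E
python3 - <<'E'
from h import *
c=snap('top'); im=c['pixels']; hsv=cv2.cvtColor(im,cv2.COLOR_RGB2HSV); H,S,V=[hsv[:,:,i].astype(int) for i in range(3)]
def show(t,l):
    print(t)
    for b in l: print('  ',b)
show('offcut',blobs(c,(S>120)&((H<14)|(H>174)),.026,(265,198,360,268)))
show('spacer',blobs(c,(S<60)&(V>120),.042,(380,240,455,313)))
show('board',blobs(c,(S<70)&(V>95),.006,(262,195,362,270),500))
show('bin',blobs(c,(V<75)&(S<90),.08,(160,238,245,318),500))
for uv in((240,165),(305,294),(294,236),(265,293),(352,288)): print(uv,hsv[uv[1],uv[0]])
cr=im[190:315,160:460]; cv2.imwrite('pics/crop.png',cv2.resize(cr[:,:,::-1],None,fx=2.66,fy=2.66,interpolation=2))
cr=im[190:315,240:370]; cv2.imwrite('pics/crop2.png',cv2.resize(cr[:,:,::-1],None,fx=4.8,fy=4.8,interpolation=2))
E
```

```text
offcut
   {'uv': (309.9, 250.1), 'ctr': array([581.8,  -3.1]), 'size': array([47.2, 22.2]), 'yaw': 8.4}
   {'uv': (342.5, 240.1), 'ctr': array([609.5, -99.8]), 'size': array([45.8, 22.3]), 'yaw': 68.0}
   {'uv': (327.6, 215.7), 'ctr': array([683.2, -57.7]), 'size': array([47.3, 23.3]), 'yaw': 54.6}
spacer
   {'uv': (436.6, 294.3), 'ctr': array([ 444.8, -364.5]), 'size': array([31.6, 28.8]), 'yaw': 87.0}
   {'uv': (436.4, 259.0), 'ctr': array([ 545.9, -369.9]), 'size': array([30.4, 31.4]), 'yaw': 132.9}
   {'uv': (403.7, 257.4), 'ctr': array([ 553.7, -274.5]), 'size': array([31.9, 29.4]), 'yaw': 87.5}
board
   {'uv': (312.1, 232.1), 'ctr': array([636.2,  -9.9]), 'size': array([158.1, 237.6]), 'yaw': 99.3}
bin
   {'uv': (191.6, 276.1), 'ctr': array([501.8, 296.9]), 'size': array([176.1, 186.9]), 'yaw': 92.8}
(240, 165) [ 18 122 127]
(305, 294) [ 17 130  90]
(294, 236) [ 10  40 167]
(265, 293) [15 20 25]
(352, 288) [ 17 127 154]
```

View pics/crop.png

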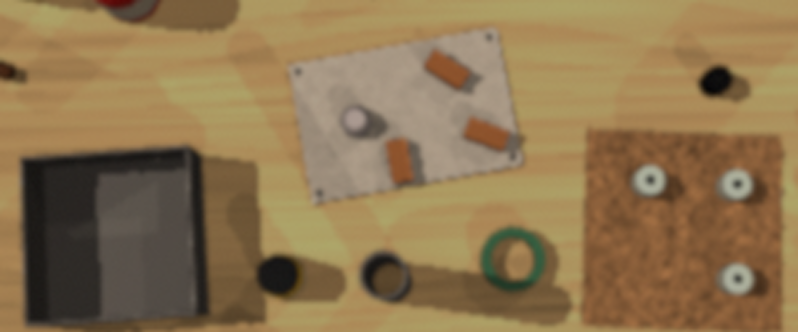

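View pics/crop2.png

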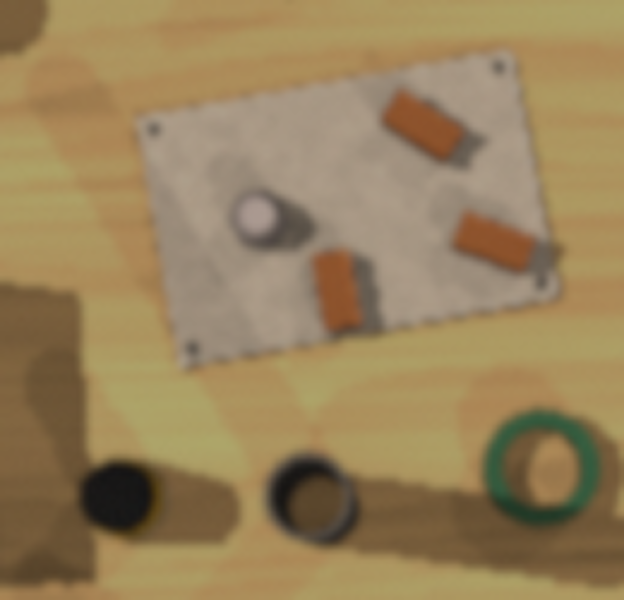

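The crop confirms the three white spacers on the cork, the three offcuts, and the spigot top at about (293.8,234.5). All measured sizes fit the listed ones. Next I'll measure the tube and spigot and plan the first offcut grasp.

```bash
cat >> h.py <<'E'
def go(*T):
    """T: (x,y,z mm, tool-y angle deg) in world -> shifts in the present tool frame"""
    from scipy.spatial.transform import Rotation as Ro
    o=readout.get_obs(); R=Ro.from_quat(o['tool_rot']).as_matrix(); p=np.array(o['eef_pos'])*1000
    a0=np.degrees(np.arctan2(R[1,1],R[0,1]))
    print('t',round(o['clock'],2),'tcp',p.round(1),'ang',a0.round(1),'w',round(o['grip_width']*1e3,1))
    for t in T:
        s=(a0-t[3]+180)%360-180
        print(t,'->',(R.T@(np.array(t[:3])-p)).round(1),'spin',round(float(s),1))
E
python3 - <<'E'
from h import *
c=snap('top'); s=snap('side')
print('spigot top',ray(c,(293.6,234.4),.036)*1e3,' tube top',ray(c,(304.6,294),.228)*1e3)
for n,k in(('top',c),('side',s)):
    g=cv2.cvtColor(k['pixels'],cv2.COLOR_RGB2HSV).astype(int)
    if n=='side':
        for b in blobs(k,(g[:,:,2]<110)&(g[:,:,1]<70),.228,(240,222,276,322),200): print('side tube',b)
        for p in((.5,0,.228),(.5,0,0),ray(c,(293.6,234.4),.036),ray(c,(304.6,294),.228)): print(p,proj(k,p))
go((582,-3,120,98.4),(582,-3,9,98.4))
E
```

```text
spigot top [627.8132226   43.37595953  36.        ]  tube top [447.04422131   7.18933241 228.        ]
side tube {'uv': (256.7, 268.2), 'ctr': array([386.5, -65.3]), 'size': array([268.9,  48. ]), 'yaw': 52.4}
(0.5, 0, 0.228) [274.24010503 221.33684632]
(0.5, 0, 0) [282.46888793 299.20317693]
[0.62781322 0.04337596 0.036     ] [304.98521222 253.14043391]
[0.44704422 0.00718933 0.228     ] [252.61657737 232.1135383 ]
t 0.25 tcp [172.2 469.1 230.9] ang 69.8 w 85.6
(582, -3, 120, 98.4) -> [-547.4 -301.9  111.2] spin -28.6
(582, -3, 9, 98.4) -> [-547.4 -301.7  222.2] spin -28.6
```

Tube axis is at about (447,7) and spigot axis at about (628,43); both reproject correctly in the side view. I'll go high towards offcut A, then check that the forearm clears the tall tube.

Request:
{"fn": "jog_arm", "kwargs": {
  "motion": [
    {"x": -20,"y": -10,"z": -50,"spin": -5},
    {"x": -547,"y": -302,"z": -60,"spin": -28.6},
    {"x": -547,"y": -302,"z": -60,"spin": -28.6},
    {"x": -547,"y": -302,"z": -60,"spin": -28.6},
    {"x": -547,"y": -302,"z": -60,"spin": -28.6},
    {"x": -547,"y": -302,"z": -60,"spin": -28.6},
    {"x": -547,"y": -302,"z": -60,"spin": -28.6},
    {"x": -547,"y": -302,"z": -60,"spin": -28.6}
  ]
}}

```text
validation failed for argument at $.mo...
```

Run:
```python
from h import *
go((582,-3,290,98.4),(582,-3,130,98.4)); print(readout.get_obs()['joint_pos'])
```

```text
t 0.25 tcp [172.2 469.1 230.9] ang 69.8 w 85.6
(582, -3, 290, 98.4) -> [-547.4 -302.   -58.8] spin -28.6
(582, -3, 130, 98.4) -> [-547.4 -301.9  101.2] spin -28.6
[ 1.21902163e+00  2.41046870e-01  4.39810133e-03  1.33518902e+00
 -2.10072627e-05  1.57083067e+00]
```

Request:
{"fn": "jog_arm", "kwargs": {
  "motion": [
    {"x": -20,"y": -10,"z": -50,"spin": -5,"fingers": -1},
    {"x": -547,"y": -302,"z": -60,"spin": -28.6,"fingers": -1},
    {"x": -547,"y": -302,"z": -60,"spin": -28.6,"fingers": -1},
    {"x": -547,"y": -302,"z": -60,"spin": -28.6,"fingers": -1},
    {"x": -547,"y": -302,"z": -60,"spin": -28.6,"fingers": -1},
    {"x": -547,"y": -302,"z": -60,"spin": -28.6,"fingers": -1},
    {"x": -547,"y": -302,"z": -60,"spin": -28.6,"fingers": -1},
    {"x": -547,"y": -302,"z": -60,"spin": -28.6,"fingers": -1}
  ]
}}

```text
clock: 1.25
eef_pos: [0.4654, 0.1319, 0.2885]
tool_rot: [-0.074, 0.997, 0.0, 0.0]
ft_force: [0.7, 0.9, 0.5]
grip_width: 0.0852
grasp_force: 0.0
```

Run:
```python
from h import *
go((582,-3,290,98.4),(582,-3,150,98.4)); print(readout.get_obs()['joint_pos'])
```

```text
t 1.25 tcp [465.4 131.9 288.5] ang 98.4 w 85.2
(582, -3, 290, 98.4) -> [ -95.6 -150.6   -1.5] spin 0.0
(582, -3, 150, 98.4) -> [ -95.5 -150.6  138.5] spin 0.0
[2.76061259e-01 1.90206219e-01 8.87383109e-02 1.46872193e+00
 2.45024242e-04 1.28773264e-01]
```

Request:
{"fn": "jog_arm", "kwargs": {
  "motion": [
    {"x": -96,"y": -151,"z": 0,"spin": 0,"fingers": -0.3},
    {"x": -96,"y": -151,"z": 0,"spin": 0,"fingers": -0.3},
    {"x": -96,"y": -151,"z": 0,"spin": 0,"fingers": -0.3},
    {"x": -96,"y": -151,"z": 60,"spin": 0,"fingers": -0.3},
    {"x": -96,"y": -151,"z": 120,"spin": 0,"fingers": -0.3},
    {"x": -96,"y": -151,"z": 138,"spin": 0,"fingers": -0.3},
    {"x": -96,"y": -151,"z": 138,"spin": 0,"fingers": -0.3}
  ]
}}

```text
clock: 2.12
eef_pos: [0.5798, -0.0017, 0.148]
tool_rot: [-0.074, 0.997, 0.0, -0.003]
ft_force: [-0.3, 0.5, 0.7]
grip_width: 0.0555
grasp_force: 0.0
```

Run:
```python
from h import *
go((582,-3,12,98.4)); print(readout.get_obs()['joint_pos'])
c=snap('side','s1')
```

```text
t 2.12 tcp [579.8  -1.7 148. ] ang 98.4 w 55.5
(582, -3, 12, 98.4) -> [ -2.7  -1.7 136. ] spin 0.0
[-2.94004403e-03  4.47556257e-01  8.19196668e-02  1.21031055e+00
 -9.07642561e-07 -1.50091421e-01]
```

View pics/s1.png

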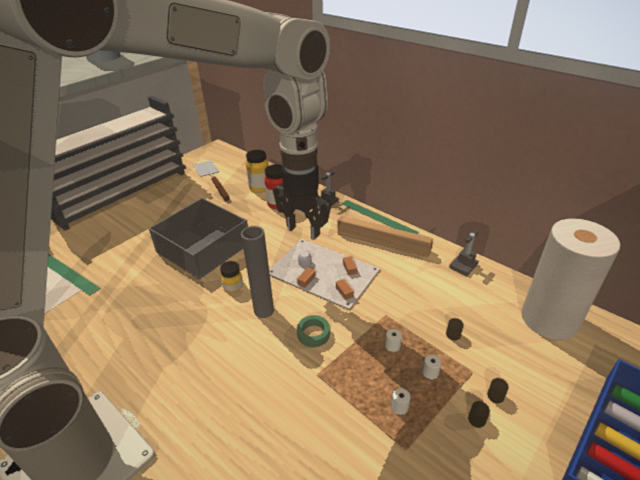

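The side view shows the gripper at (305,215) above the board. The forearm is far above the tube, with the wrist near (300,50), so the way down is clear.

Request:
{"fn": "jog_arm", "kwargs": {
  "motion": [
    {"x": -3,"y": -2,"z": 60,"spin": 0,"fingers": -0.3},
    {"x": -3,"y": -2,"z": 110,"spin": 0,"fingers": -0.3},
    {"x": -3,"y": -2,"z": 137,"spin": 0,"fingers": -0.3},
    {"x": -3,"y": -2,"z": 137,"spin": 0,"fingers": -0.3},
    {"x": -3,"y": -2,"z": 137,"spin": 0,"fingers": 1},
    {"x": -3,"y": -2,"z": 137,"spin": 0,"fingers": 1},
    {"x": -3,"y": -2,"z": 137,"spin": 0,"fingers": 1},
    {"x": -3,"y": -2,"z": 137,"spin": 0,"fingers": 1}
  ]
}}

```text
clock: 3.18
eef_pos: [0.5871, -0.0031, 0.0163]
tool_rot: [-0.074, 0.997, -0.0, 0.003]
ft_force: [-0.2, -0.6, 6.9]
grip_width: 0.0221
grasp_force: 60.9
```

Run:
```python
from h import *
go((587,-3,150,98.4),(535,290,160,98.4),(535,290,90,98.4))
```

```text
t 3.17 tcp [587.1  -3.1  16.3] ang 98.4 w 22.1
(587, -3, 150, 98.4) -> [  -0.7    0.  -133.7] spin 0.0
(535, 290, 160, 98.4) -> [   7.7  297.5 -144. ] spin 0.0
(535, 290, 90, 98.4) -> [  8.1 297.5 -74. ] spin 0.0
```

Request:
{"fn": "jog_arm", "kwargs": {
  "motion": [
    {"x": 0,"y": 0,"z": -60,"spin": 0,"fingers": 1},
    {"x": 0,"y": 0,"z": -120,"spin": 0,"fingers": 1},
    {"x": 2,"y": 60,"z": -140,"spin": 0,"fingers": 1},
    {"x": 3,"y": 120,"z": -144,"spin": 0,"fingers": 1},
    {"x": 5,"y": 180,"z": -144,"spin": 0,"fingers": 1},
    {"x": 6,"y": 240,"z": -144,"spin": 0,"fingers": 1},
    {"x": 8,"y": 297,"z": -144,"spin": 0,"fingers": 1},
    {"x": 8,"y": 297,"z": -120,"spin": 0,"fingers": 1}
  ]
}}

```text
clock: 4.18
eef_pos: [0.5339, 0.2952, 0.1365]
tool_rot: [-0.077, 0.997, 0.002, 0.004]
ft_force: [-0.2, -0.3, -0.8]
grip_width: 0.0218
grasp_force: 60.2
```

Run:
```python
from h import *
go((535,290,80,98.4),(535,290,150,98.4))
```

```text
t 4.17 tcp [533.9 295.2 136.5] ang 98.8 w 21.8
(535, 290, 80, 98.4) -> [ 0.1 -5.5 56.4] spin 0.4
(535, 290, 150, 98.4) -> [ -0.4  -5.2 -13.6] spin 0.4
```

Request:
{"fn": "jog_arm", "kwargs": {
  "motion": [
    {"x": 0,"y": -5,"z": 46,"spin": 0,"fingers": 1},
    {"x": 0,"y": -5,"z": 46,"spin": 0,"fingers": 1},
    {"x": 0,"y": -5,"z": 46,"spin": 0,"fingers": -0.3},
    {"x": 0,"y": -5,"z": 46,"spin": 0,"fingers": -0.3},
    {"x": 0,"y": -5,"z": 46,"spin": 0,"fingers": -0.3},
    {"x": 0,"y": -5,"z": -20,"spin": 0,"fingers": -0.3},
    {"x": 0,"y": -5,"z": -40,"spin": 0,"fingers": -0.3}
  ]
}}

```text
clock: 5.05
eef_pos: [0.5358, 0.2854, 0.1781]
tool_rot: [-0.074, 0.997, 0.001, 0.003]
ft_force: [0.0, 0.3, 0.0]
grip_width: 0.0558
grasp_force: 0.0
```

```bash
cat > off.py <<'E'
from h import *
c=snap('top'); h=cv2.cvtColor(c['pixels'],cv2.COLOR_RGB2HSV).astype(int); m=(h[:,:,1]>120)&((h[:,:,0]<14)|(h[:,:,0]>174))
for b in blobs(c,m,.026,(265,198,360,268)): print('board',b)
for b in blobs(c,m,.02,(170,240,240,312)): print('bin',b)
for b in blobs(c,(h[:,:,1]<60)&(h[:,:,2]>120),.042,(380,240,470,313)): print('spacer',b['ctr'],b['size'])
E
python3 - <<'E'
import off
off.go((609.5,-99.8,150,158),(609.5,-99.8,12,158))
E
```

```text
board {'uv': (342.5, 240.1), 'ctr': array([609.5, -99.8]), 'size': array([45.8, 22.3]), 'yaw': 68.0}
board {'uv': (327.5, 215.7), 'ctr': array([683.3, -57.6]), 'size': array([47.1, 23.3]), 'yaw': 54.6}
bin {'uv': (211.8, 269.4), 'ctr': array([533.5, 285.6]), 'size': array([51. , 27.6]), 'yaw': 8.5}
spacer [ 444.9 -364.5] [31.6 28.9]
spacer [ 545.9 -369.9] [30.4 31.4]
spacer [ 553.7 -274.5] [31.9 29.4]
t 5.1 tcp [536.8 286.  180.6] ang 98.4 w 55.5
(609.5, -99.8, 150, 158) -> [ -15.  -392.4   29.3] spin -59.6
(609.5, -99.8, 12, 158) -> [ -13.6 -392.9  167.3] spin -59.6
```

Request:
{"fn": "jog_arm", "kwargs": {
  "motion": [
    {"x": -15,"y": -392,"z": 20,"spin": -59.6,"fingers": -0.3},
    {"x": -15,"y": -392,"z": 20,"spin": -59.6,"fingers": -0.3},
    {"x": -15,"y": -392,"z": 20,"spin": -59.6,"fingers": -0.3},
    {"x": -15,"y": -392,"z": 29,"spin": -59.6,"fingers": -0.3},
    {"x": -15,"y": -392,"z": 29,"spin": -59.6,"fingers": -0.3},
    {"x": -15,"y": -392,"z": 29,"spin": -59.6,"fingers": -0.3},
    {"x": -15,"y": -392,"z": 29,"spin": -59.6,"fingers": -0.3},
    {"x": -15,"y": -392,"z": 80,"spin": -59.6,"fingers": -0.3}
  ]
}}

```text
clock: 6.1
eef_pos: [0.6107, -0.1055, 0.0972]
tool_rot: [-0.557, 0.83, -0.004, 0.004]
ft_force: [0.5, -0.1, -0.5]
grip_width: 0.0553
grasp_force: 0.0
```

Run:
```python
from h import *
go((609.5,-99.8,12,158))
```

```text
t 6.1 tcp [ 610.7 -105.5   97.2] ang 157.7 w 55.3
(609.5, -99.8, 12, 158) -> [-4.6  4.3 85.1] spin -0.3
```

Request:
{"fn": "jog_arm", "kwargs": {
  "motion": [
    {"x": 0,"y": 0,"z": 30,"spin": 0,"fingers": -0.3},
    {"x": 0,"y": 0,"z": 50,"spin": 0,"fingers": -0.3},
    {"x": 0,"y": 0,"z": 50,"spin": 0,"fingers": -0.3}
  ]
}}

```text
clock: 6.48
eef_pos: [0.6045, -0.1009, 0.0414]
tool_rot: [-0.559, 0.829, 0.002, -0.002]
ft_force: [0.5, 0.7, 0.4]
grip_width: 0.0556
grasp_force: 0.0
```

Run:
```python
from h import *
go((609.5,-99.8,12,158))
```

```text
t 6.47 tcp [ 604.5 -100.9   41.4] ang 158.0 w 55.6
(609.5, -99.8, 12, 158) -> [-2.9 -4.3 29.4] spin 0.0
```

Request:
{"fn": "jog_arm", "kwargs": {
  "motion": [
    {"x": -2,"y": -2,"z": 15,"spin": 0,"fingers": -0.3},
    {"x": -2,"y": -2,"z": 29,"spin": 0,"fingers": -0.3},
    {"x": -2,"y": -2,"z": 29,"spin": 0,"fingers": -0.3},
    {"x": -2,"y": -2,"z": 29,"spin": 0,"fingers": 1},
    {"x": -2,"y": -2,"z": 29,"spin": 0,"fingers": 1},
    {"x": -2,"y": -2,"z": 29,"spin": 0,"fingers": 1},
    {"x": -2,"y": -2,"z": 29,"spin": 0,"fingers": 1}
  ]
}}

```text
clock: 7.35
eef_pos: [0.6096, -0.1001, 0.0152]
tool_rot: [-0.559, 0.829, -0.001, 0.001]
ft_force: [-0.4, -0.3, 4.7]
grip_width: 0.0218
grasp_force: 62.0
```

Run:
```python
from h import *
go((609.5,-99.8,140,158),(535,300,150,158),(480,300,100,158))
```

```text
t 7.35 tcp [ 609.6 -100.1   15.2] ang 158.0 w 21.8
(609.5, -99.8, 140, 158) -> [  -0.3   -0.  -124.8] spin 0.0
(535, 300, 150, 158) -> [-343.2  218.6 -135. ] spin 0.0
(480, 300, 100, 158) -> [-322.6  269.7  -85.1] spin 0.0
```

Request:
{"fn": "jog_arm", "kwargs": {
  "motion": [
    {"x": 0,"y": 0,"z": -60,"spin": 0,"fingers": 1},
    {"x": 0,"y": 0,"z": -120,"spin": 0,"fingers": 1},
    {"x": -45,"y": 30,"z": -130,"spin": 0,"fingers": 1},
    {"x": -323,"y": 260,"z": -130,"spin": 0,"fingers": 1},
    {"x": -323,"y": 260,"z": -130,"spin": 0,"fingers": 1},
    {"x": -323,"y": 260,"z": -130,"spin": 0,"fingers": 1},
    {"x": -323,"y": 260,"z": -130,"spin": 0,"fingers": 1},
    {"x": -323,"y": 260,"z": -130,"spin": 0,"fingers": 1}
  ]
}}

```text
clock: 8.35
eef_pos: [0.5022, 0.2525, 0.1443]
tool_rot: [-0.559, 0.829, -0.0, 0.0]
ft_force: [1.4, 1.2, -0.5]
grip_width: 0.0221
grasp_force: 61.5
```

Run:
```python
from h import *
go((490,300,90,158))
```

```text
t 8.35 tcp [502.2 252.5 144.3] ang 158.0 w 22.1
(490, 300, 90, 158) -> [-39.5  29.1  54.3] spin 0.0
```

Request:
{"fn": "jog_arm", "kwargs": {
  "motion": [
    {"x": -40,"y": 29,"z": 10,"spin": 0,"fingers": 1},
    {"x": -40,"y": 29,"z": 50,"spin": 0,"fingers": 1},
    {"x": -40,"y": 29,"z": 50,"spin": 0,"fingers": 1},
    {"x": -40,"y": 29,"z": 50,"spin": 0,"fingers": -0.3},
    {"x": -40,"y": 29,"z": 50,"spin": 0,"fingers": -0.3},
    {"x": -40,"y": 29,"z": 50,"spin": 0,"fingers": -0.3},
    {"x": -40,"y": 29,"z": 0,"spin": 0,"fingers": -0.3},
    {"x": -40,"y": 29,"z": -30,"spin": 0,"fingers": -0.3}
  ]
}}

```text
clock: 9.35
eef_pos: [0.4923, 0.2989, 0.1772]
tool_rot: [-0.559, 0.829, -0.0, 0.002]
ft_force: [-0.7, 0.3, -0.1]
grip_width: 0.0553
grasp_force: 0.0
```

Run:
```python
import off
off.go((683,-57.6,150,144.6))
```

```text
board {'uv': (327.6, 215.7), 'ctr': array([683.2, -57.7]), 'size': array([47.3, 23.3]), 'yaw': 54.6}
bin {'uv': (209.8, 275.3), 'ctr': array([519.1, 287.4]), 'size': array([51.9, 75.3]), 'yaw': 157.2}
spacer [ 444.9 -364.5] [31.6 28.9]
spacer [ 545.9 -369.9] [30.4 31.4]
spacer [ 551.6 -275.1] [30.5 33.3]
t 9.4 tcp [494.  299.9 181.5] ang 158.0 w 55.6
(683, -57.6, 150, 144.6) -> [ 261.  -309.    31.2] spin 13.4
```

Request:
{"fn": "jog_arm", "kwargs": {
  "motion": [
    {"x": 260,"y": -308,"z": 10,"spin": 13.4,"fingers": -0.3},
    {"x": 260,"y": -308,"z": 10,"spin": 13.4,"fingers": -0.3},
    {"x": 260,"y": -308,"z": 30,"spin": 13.4,"fingers": -0.3},
    {"x": 260,"y": -308,"z": 30,"spin": 13.4,"fingers": -0.3},
    {"x": 260,"y": -308,"z": 30,"spin": 13.4,"fingers": -0.3},
    {"x": 260,"y": -308,"z": 30,"spin": 13.4,"fingers": -0.3},
    {"x": 260,"y": -308,"z": 80,"spin": 13.4,"fingers": -0.3},
    {"x": 260,"y": -308,"z": 90,"spin": 13.4,"fingers": -0.3}
  ]
}}

```text
clock: 10.4
eef_pos: [0.6773, -0.0605, 0.0797]
tool_rot: [-0.457, 0.89, 0.002, -0.003]
ft_force: [-0.7, 0.6, -0.8]
grip_width: 0.0552
grasp_force: 0.0
```

Run:
```python
from h import *
go((683,-57.6,40,144.6))
```

```text
t 10.4 tcp [677.3 -60.5  79.7] ang 144.4 w 55.2
(683, -57.6, 40, 144.6) -> [-5.9 -3.1 39.7] spin -0.2
```

Request:
{"fn": "jog_arm", "kwargs": {
  "motion": [
    {"x": -3,"y": -2,"z": 40,"spin": 0,"fingers": -0.3},
    {"x": -3,"y": -2,"z": 66,"spin": 0,"fingers": -0.3},
    {"x": -3,"y": -2,"z": 66,"spin": 0,"fingers": -0.3},
    {"x": -3,"y": -2,"z": 66,"spin": 0,"fingers": 0},
    {"x": -3,"y": -2,"z": 66,"spin": 0,"fingers": 1},
    {"x": -3,"y": -2,"z": 66,"spin": 0,"fingers": 1},
    {"x": -3,"y": -2,"z": 66,"spin": 0,"fingers": 1}
  ]
}}

```text
clock: 11.28
eef_pos: [0.6848, -0.0561, 0.0212]
tool_rot: [-0.459, 0.888, -0.001, 0.002]
ft_force: [-0.6, 1.1, 5.2]
grip_width: 0.0216
grasp_force: 59.4
```

Run:
```python
from h import *
go((660,-57,140,144.6),(490,250,150,144.6))
```

```text
t 11.28 tcp [684.8 -56.1  21.2] ang 144.7 w 21.6
(660, -57, 140, 144.6) -> [  14.7   19.3 -119. ] spin 0.1
(490, 250, 150, 144.6) -> [-137.4  335.5 -129.7] spin 0.1
```

Request:
{"fn": "jog_arm", "kwargs": {
  "motion": [
    {"x": 0,"y": 0,"z": -40,"spin": 0,"fingers": 1},
    {"x": 0,"y": 0,"z": -90,"spin": 0,"fingers": 1},
    {"x": 0,"y": 20,"z": -125,"spin": 0,"fingers": 1},
    {"x": -137,"y": 335,"z": -125,"spin": 0,"fingers": 1},
    {"x": -137,"y": 335,"z": -125,"spin": 0,"fingers": 1},
    {"x": -137,"y": 335,"z": -125,"spin": 0,"fingers": 1},
    {"x": -137,"y": 335,"z": -125,"spin": 0,"fingers": 1},
    {"x": -137,"y": 335,"z": -125,"spin": 0,"fingers": 1}
  ]
}}

```text
clock: 12.28
eef_pos: [0.5043, 0.2244, 0.1443]
tool_rot: [-0.459, 0.889, -0.0, 0.001]
ft_force: [1.3, 0.8, 0.3]
grip_width: 0.0215
grasp_force: 58.9
```

Run:
```python
from h import *
go((480,250,95,144.6))
```

```text
t 12.28 tcp [504.3 224.4 144.3] ang 144.6 w 21.5
(480, 250, 95, 144.6) -> [-6.7 34.6 49.3] spin 0.0
```

Request:
{"fn": "jog_arm", "kwargs": {
  "motion": [
    {"x": -7,"y": 35,"z": 10,"spin": 0,"fingers": 1},
    {"x": -7,"y": 35,"z": 48,"spin": 0,"fingers": 1},
    {"x": -7,"y": 35,"z": 48,"spin": 0,"fingers": 1},
    {"x": -7,"y": 35,"z": 48,"spin": 0,"fingers": -0.3},
    {"x": -7,"y": 35,"z": 48,"spin": 0,"fingers": -0.3},
    {"x": -7,"y": 35,"z": 48,"spin": 0,"fingers": -0.3},
    {"x": -7,"y": 35,"z": -10,"spin": 0,"fingers": -1},
    {"x": -7,"y": 35,"z": -70,"spin": 0,"fingers": -1}
  ]
}}

```text
clock: 13.28
eef_pos: [0.4803, 0.2482, 0.2145]
tool_rot: [-0.459, 0.889, 0.0, -0.001]
ft_force: [1.5, 0.6, 0.4]
grip_width: 0.0854
grasp_force: 0.0
```

Run:
```python
import off
from h import *
c=off.c; cv2.imwrite('pics/t2.png',cv2.resize(c['pixels'][190:320,160:370,::-1],None,fx=3.8,fy=3.8,interpolation=2))
off.go((447,7,290,98))
```

```text
bin {'uv': (219.7, 283.0), 'ctr': array([494.9, 257.2]), 'size': array([70.5, 46.5]), 'yaw': 73.4}
spacer [ 444.9 -364.5] [31.6 28.9]
spacer [ 545.9 -369.9] [30.4 31.4]
spacer [ 553.7 -274.5] [31.9 29.4]
t 13.32 tcp [484.3 250.3 224.3] ang 144.6 w 85.4
(447, 7, 290, 98) -> [ 219.1 -111.   -67.7] spin 46.6
```

View pics/t2.png

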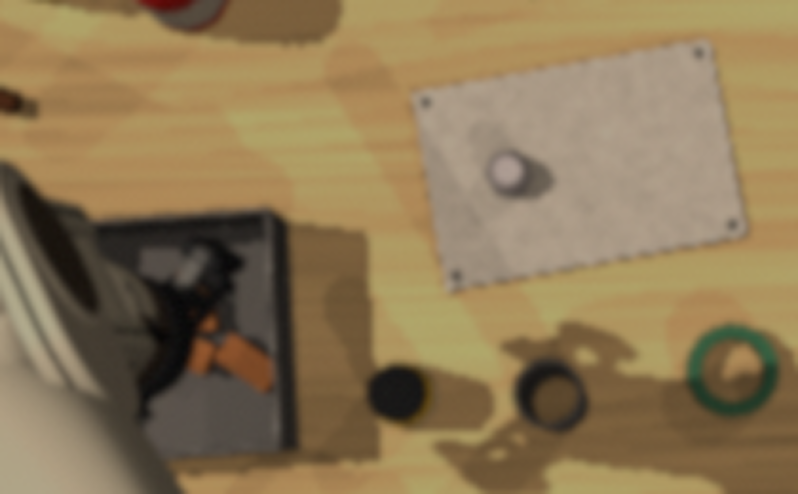

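All three offcuts are in the bin, with blobs near (215,282), and the board is clear. The tube ring is at (304.6,293.4) and the spigot at (293.5,234.9). The tube is next.

Request:
{"fn": "jog_arm", "kwargs": {
  "motion": [
    {"x": 0,"y": 0,"z": -60,"spin": 10,"fingers": -1},
    {"x": 220,"y": -111,"z": -70,"spin": 46.6,"fingers": -1},
    {"x": 220,"y": -111,"z": -70,"spin": 46.6,"fingers": -1},
    {"x": 220,"y": -111,"z": -70,"spin": 46.6,"fingers": -1},
    {"x": 220,"y": -111,"z": -70,"spin": 46.6,"fingers": -1},
    {"x": 220,"y": -111,"z": -70,"spin": 46.6,"fingers": -1},
    {"x": 220,"y": -111,"z": -70,"spin": 46.6,"fingers": -1},
    {"x": 220,"y": -111,"z": -70,"spin": 46.6,"fingers": -1}
  ]
}}

```text
clock: 14.32
eef_pos: [0.4441, 0.0062, 0.2833]
tool_rot: [-0.071, 0.997, 0.0, 0.0]
ft_force: [0.9, 0.1, -1.2]
grip_width: 0.0854
grasp_force: 0.0
```

Run:
```python
from h import *
c=snap('side')
g=c['pixels']; k=cv2.cvtColor(g,cv2.COLOR_RGB2HSV).astype(int)
cv2.imwrite('pics/s3.png',cv2.resize(g[90:330,160:400,::-1],None,fx=2.4,fy=2.4,interpolation=2))
for p in((.448,.007,.228),(.448,.007,0)): print(proj(c,p))
go((448,7,290,98),(448,7,185,98))
```

```text
[253.03861865 231.92488594]
[264.36856352 310.34231739]
t 14.38 tcp [444.1   6.3 283.2] ang 98.2 w 85.6
(448, 7, 290, 98) -> [-4.   0.1 -6.8] spin 0.2
(448, 7, 185, 98) -> [-4.   0.1 98.2] spin 0.2
```

View pics/s3.png

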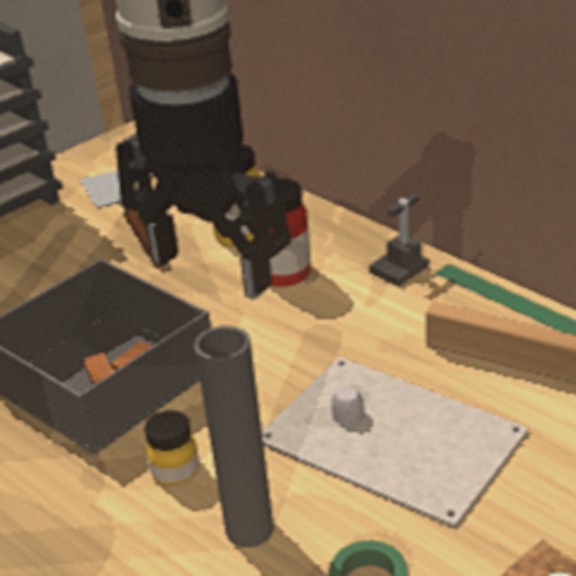

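The side crop puts the tube top at (252.5,233), against a predicted (253,232), so the tube estimate holds. The open fingers straddle it from above.

Request:
{"fn": "jog_arm", "kwargs": {
  "motion": [
    {"x": -4,"y": 0,"z": 0,"spin": 0,"fingers": -1},
    {"x": -4,"y": 0,"z": 30,"spin": 0,"fingers": -1},
    {"x": -4,"y": 0,"z": 65,"spin": 0,"fingers": -1},
    {"x": -4,"y": 0,"z": 95,"spin": 0,"fingers": -1},
    {"x": -4,"y": 0,"z": 95,"spin": 0,"fingers": -0.4},
    {"x": -4,"y": 0,"z": 95,"spin": 0,"fingers": 1},
    {"x": -4,"y": 0,"z": 95,"spin": 0,"fingers": 1},
    {"x": -4,"y": 0,"z": 95,"spin": 0,"fingers": 1}
  ]
}}

```text
clock: 15.38
eef_pos: [0.4491, 0.0059, 0.1899]
tool_rot: [-0.07, 0.998, 0.0, 0.002]
ft_force: [-0.2, 0.9, 5.6]
grip_width: 0.0458
grasp_force: 61.8
```

Run:
```python
from h import *
o=readout.get_obs(); p=np.array(o['eef_pos'])*1000
go((p[0],p[1],p[2]+60,98),(p[0]+627-448,p[1]+43.5-7,p[2]+60,98))
```

```text
t 15.38 tcp [449.1   5.9 189.9] ang 98.1 w 45.8
(np.float64(449.0833606676706), np.float64(5.91696393493833), np.float64(249.9164321915281), 98) -> [ -0.2   0.  -60. ] spin 0.1
(np.float64(628.0833606676706), np.float64(42.41696393493833), np.float64(249.9164321915281), 98) -> [-182.6   11.1  -59.4] spin 0.1
```

Request:
{"fn": "jog_arm", "kwargs": {
  "motion": [
    {"x": 0,"y": 0,"z": -30,"spin": 0,"fingers": 1},
    {"x": 0,"y": 0,"z": -60,"spin": 0,"fingers": 1},
    {"x": -40,"y": 3,"z": -60,"spin": 0,"fingers": 1},
    {"x": -80,"y": 6,"z": -60,"spin": 0,"fingers": 1},
    {"x": -125,"y": 9,"z": -60,"spin": 0,"fingers": 1},
    {"x": -165,"y": 11,"z": -60,"spin": 0,"fingers": 1},
    {"x": -182,"y": 11,"z": -60,"spin": 0,"fingers": 1},
    {"x": -182,"y": 11,"z": -60,"spin": 0,"fingers": 1}
  ]
}}

```text
clock: 16.38
eef_pos: [0.6271, 0.042, 0.247]
tool_rot: [-0.07, 0.998, -0.0, -0.001]
ft_force: [-0.4, 0.0, -2.1]
grip_width: 0.0454
grasp_force: 62.0
```

Run:
```python
from h import *
go((628,42.4,250,98))
c=snap('side'); t=snap('top'); a=c['pixels'][120:300,210:410]; b=t['pixels'][170:300,240:384]
im=np.hstack([cv2.resize(a,(500,450),interpolation=2),cv2.resize(b,(300,270),interpolation=2) if 0 else np.vstack([cv2.resize(b,(300,271),interpolation=2),np.zeros((179,300,3),np.uint8)])])
cv2.imwrite('pics/m4.png',im[:,:,::-1])
for p in((.627,.0435,.006),(.627,.0435,.036)): print(proj(c,p))
```

```text
t 16.38 tcp [627.1  42.  247. ] ang 98.0 w 45.4
(628, 42.4, 250, 98) -> [-1.   0.3 -3. ] spin 0.0
[305.23665098 262.19308676]
[304.73109916 253.28007242]
```

View pics/m4.png

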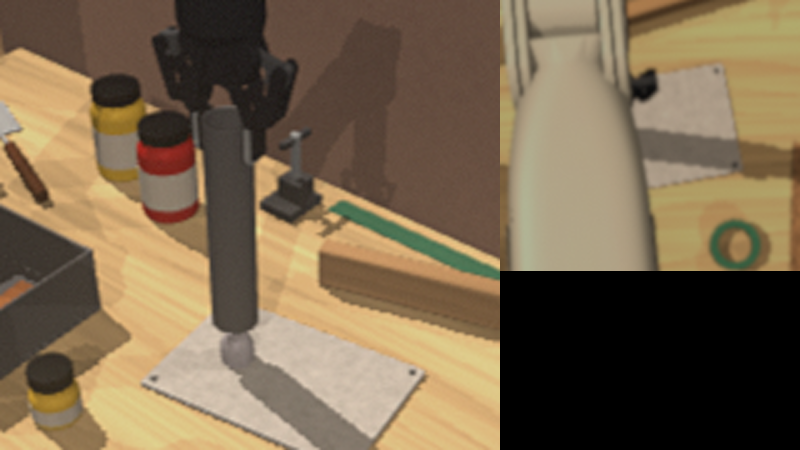

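The side crop shows the tube held upright directly above the spigot. The tube's lower end centre is at about (303.8,249) and the spigot axis at about (304.8), an offset of roughly 2 mm, well inside the taper's capture. Lowering now.

Request:
{"fn": "jog_arm", "kwargs": {
  "motion": [
    {"x": 0,"y": 0,"z": 15,"spin": 0,"fingers": 1},
    {"x": 0,"y": 0,"z": 22,"spin": 0,"fingers": 1},
    {"x": 0,"y": 0,"z": 27,"spin": 0,"fingers": 1},
    {"x": 0,"y": 0,"z": 32,"spin": 0,"fingers": 1},
    {"x": 0,"y": 0,"z": 35,"spin": 0,"fingers": 1},
    {"x": 0,"y": 0,"z": 35,"spin": 0,"fingers": 1}
  ]
}}

```text
clock: 17.23
eef_pos: [0.6264, 0.042, 0.2131]
tool_rot: [-0.07, 0.998, -0.0, -0.0]
ft_force: [-0.1, 0.5, -0.3]
grip_width: 0.0457
grasp_force: 62.0
```

Request:
{"fn": "jog_arm", "kwargs": {
  "motion": [
    {"x": 0,"y": 0,"z": 5,"spin": 0,"fingers": 1},
    {"x": 0,"y": 0,"z": 10,"spin": 0,"fingers": 1},
    {"x": 0,"y": 0,"z": 15,"spin": 0,"fingers": 1},
    {"x": 0,"y": 0,"z": 18,"spin": 0,"fingers": 1},
    {"x": 0,"y": 0,"z": 20,"spin": 0,"fingers": 1},
    {"x": 0,"y": 0,"z": 20,"spin": 0,"fingers": 1}
  ]
}}

```text
clock: 17.98
eef_pos: [0.6272, 0.0423, 0.196]
tool_rot: [-0.07, 0.998, 0.0, 0.002]
ft_force: [-2.2, 1.3, 7.5]
grip_width: 0.0457
grasp_force: 63.0
```

TCP is at 196.0 mm against an expected 195.9, with contact force, so the tube is seated. Releasing and rising.

Request:
{"fn": "jog_arm", "kwargs": {
  "motion": [
    {"x": 0,"y": 0,"z": 3,"spin": 0,"fingers": 1},
    {"x": 0,"y": 0,"z": 2,"spin": 0,"fingers": -0.5},
    {"x": 0,"y": 0,"z": 0,"spin": 0,"fingers": -1},
    {"x": 0,"y": 0,"z": 0,"spin": 0,"fingers": -1},
    {"x": 0,"y": 0,"z": -40,"spin": 0,"fingers": -1},
    {"x": 0,"y": 0,"z": -90,"spin": 0,"fingers": -1},
    {"x": 0,"y": 0,"z": -120,"spin": 0,"fingers": -1},
    {"x": 0,"y": 0,"z": -120,"spin": 0,"fingers": -1}
  ]
}}

```text
clock: 18.98
eef_pos: [0.6279, 0.0421, 0.3162]
tool_rot: [-0.07, 0.998, -0.0, 0.003]
ft_force: [0.8, -0.4, -0.3]
grip_width: 0.0853
grasp_force: 0.0
```

Run:
```python
import off
from h import *
c=snap('side'); print('pred mouth',proj(c,(.627,.0435,.234)),'foot',proj(c,(.627,.0435,.006)))
g=cv2.cvtColor(c['pixels'],cv2.COLOR_RGB2HSV).astype(int)
cv2.imwrite('pics/s5.png',cv2.resize(c['pixels'][150:290,250:370,::-1],None,fx=4,fy=4,interpolation=2))
off.go((553.7,-274.5,300,98),(553.7,-274.5,120,98))
```

```text
bin {'uv': (214.4, 278.2), 'ctr': array([510. , 264.2]), 'size': array([99.2, 76.4]), 'yaw': 66.5}
spacer [ 444.9 -364.5] [31.6 28.9]
spacer [ 546.  -369.9] [20.3 23.6]
spacer [ 552.3 -275.9] [22.4 22.9]
pred mouth [300.92950213 186.25689605] foot [305.23665098 262.19308676]
t 19.07 tcp [626.5  42.  312.4] ang 98.0 w 85.4
(553.7, -274.5, 300, 98) -> [ 116.3 -303.2   12.5] spin 0.0
(553.7, -274.5, 120, 98) -> [ 116.1 -303.2  192.5] spin 0.0
```

View pics/s5.png

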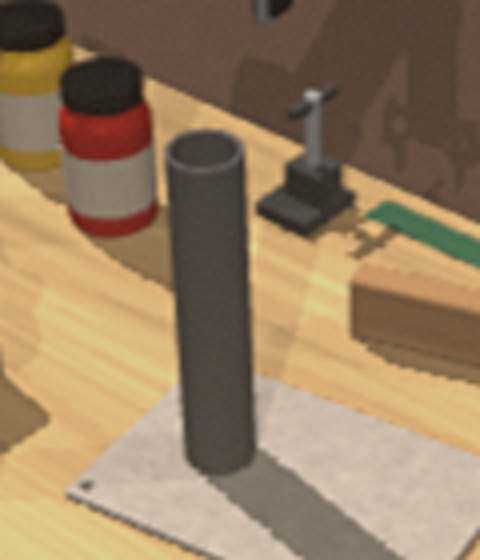

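The tube stands upright and seated, its mouth at about (301.4,187.6) against a predicted (300.9,186.3). Next is spacer A at (553.7,-274.5).

Request:
{"fn": "jog_arm", "kwargs": {
  "motion": [
    {"x": 116,"y": -303,"z": 0,"spin": 0,"fingers": -0.3},
    {"x": 116,"y": -303,"z": 0,"spin": 0,"fingers": -0.3},
    {"x": 116,"y": -303,"z": 0,"spin": 0,"fingers": -0.3},
    {"x": 116,"y": -303,"z": 50,"spin": 0,"fingers": -0.3},
    {"x": 116,"y": -303,"z": 110,"spin": 0,"fingers": -0.3},
    {"x": 116,"y": -303,"z": 170,"spin": 0,"fingers": -0.3},
    {"x": 116,"y": -303,"z": 220,"spin": 0,"fingers": -0.3},
    {"x": 116,"y": -303,"z": 220,"spin": 0,"fingers": -0.3}
  ]
}}

```text
clock: 20.08
eef_pos: [0.5495, -0.2732, 0.0868]
tool_rot: [-0.069, 0.998, 0.003, -0.005]
ft_force: [-0.4, 0.9, -0.2]
grip_width: 0.0557
grasp_force: 0.0
```

```bash
cat > mouth.py <<'E'
from h import *
c=snap('top'); g=cv2.cvtColor(c['pixels'],cv2.COLOR_RGB2HSV).astype(int)
u0,v0=[int(round(x)) for x in proj(c,(.627,.0435,.234))]
p=c['pixels'][v0-22:v0+22,u0-22:u0+22]; print('pred',proj(c,(.627,.0435,.234)))
for th in(70,85,100):
    for b in blobs(c,(g[:,:,2]<th)&(g[:,:,1]<110),.234,(u0-16,v0-16,u0+17,v0+17),60): print(th,b)
cv2.imwrite('pics/mouth.png',cv2.resize(p[:,:,::-1],None,fx=10,fy=10,interpolation=2))
E
python3 - <<'E'
import off,mouth
off.go((553.7,-274.5,24,98))
E
```

```text
bin {'uv': (214.4, 278.2), 'ctr': array([509.8, 264.7]), 'size': array([99.3, 74.7]), 'yaw': 67.2}
pred [288.86692499 222.24123388]
70 {'uv': (290.6, 227.3), 'ctr': array([613.7,  39.8]), 'size': array([67.4, 36.7]), 'yaw': 19.9}
85 {'uv': (290.6, 227.1), 'ctr': array([613.6,  39.9]), 'size': array([69.4, 39.1]), 'yaw': 20.6}
100 {'uv': (290.8, 226.9), 'ctr': array([613.5,  39.2]), 'size': array([72.1, 40.4]), 'yaw': 23.2}
t 20.18 tcp [ 548.8 -272.5   86.3] ang 98.0 w 55.5
(553.7, -274.5, 24, 98) -> [-5.3 -3.1 62.2] spin -0.0
```

View pics/mouth.png

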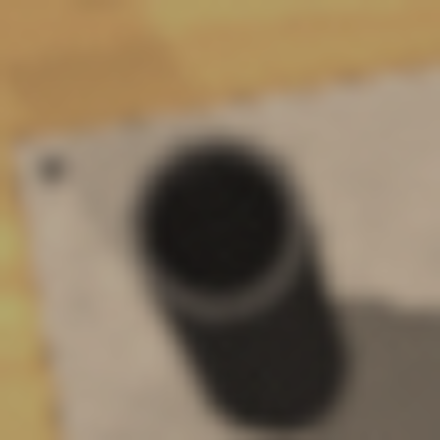

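The mouth circle centre is at about (288.5,222.2), giving (627,44) mm. Now descending on spacer A.

Request:
{"fn": "jog_arm", "kwargs": {
  "motion": [
    {"x": -4,"y": -2,"z": 30,"spin": 0,"fingers": -0.3},
    {"x": -4,"y": -2,"z": 58,"spin": 0,"fingers": -0.3},
    {"x": -4,"y": -2,"z": 62,"spin": 0,"fingers": -0.3},
    {"x": -4,"y": -2,"z": 62,"spin": 0,"fingers": 0},
    {"x": -4,"y": -2,"z": 62,"spin": 0,"fingers": 1},
    {"x": -4,"y": -2,"z": 62,"spin": 0,"fingers": 1},
    {"x": -4,"y": -2,"z": 62,"spin": 0,"fingers": 1}
  ]
}}

```text
clock: 21.05
eef_pos: [0.5597, -0.2761, 0.0335]
tool_rot: [-0.07, 0.998, -0.001, 0.002]
ft_force: [0.2, 1.5, 6.4]
grip_width: 0.0286
grasp_force: 59.0
```

Run:
```python
from h import *
p=np.array(readout.get_obs()['eef_pos'])*1000
go((p[0],p[1],290,98),(627,44,290,98)); c=snap('side','s6')
```

```text
t 21.05 tcp [ 559.7 -276.1   33.5] ang 98.1 w 28.6
(np.float64(559.6879085560112), np.float64(-276.0938875548576), 290, 98) -> [  -0.9   -0.5 -256.5] spin 0.1
(627, 44, 290, 98) -> [-112.3  307.  -256.7] spin 0.1
```

The TCP settled about 9 mm high and 6 mm long in x, because my last reading came during a settling swing. I'll regrasp lower and centred.

Request:
{"fn": "jog_arm", "kwargs": {
  "motion": [
    {"x": 0,"y": 0,"z": 0,"spin": 0,"fingers": -0.3},
    {"x": 0,"y": 0,"z": 0,"spin": 0,"fingers": -0.3},
    {"x": 0,"y": 0,"z": 0,"spin": 0,"fingers": -0.3}
  ]
}}

```text
clock: 21.48
eef_pos: [0.558, -0.2756, 0.031]
tool_rot: [-0.07, 0.998, 0.0, -0.0]
ft_force: [0.6, -0.2, 0.3]
grip_width: 0.0555
grasp_force: 0.0
```

Run:
```python
from h import *
c=snap('side')
g=cv2.cvtColor(c['pixels'],cv2.COLOR_RGB2HSV).astype(int)
for b in blobs(c,(g[:,:,1]<60)&(g[:,:,2]>110),.042,(330,300,480,440),20): print(b)
print([proj(c,(x,y,z)).round(1) for x,y,z in((.5537,-.2745,.042),(.5537,-.2745,.023),(.546,-.370,.042))])
cv2.imwrite('pics/s7.png',cv2.resize(c['pixels'][270:430,330:490,::-1],None,fx=3.5,fy=3.5,interpolation=2))
go((553.7,-274.5,24,98))
```

```text
{'uv': (400.3, 400.5), 'ctr': array([ 431.5, -371.1]), 'size': array([51.4, 30.4]), 'yaw': 32.5}
{'uv': (431.6, 366.4), 'ctr': array([ 530.9, -376.1]), 'size': array([54.4, 28.5]), 'yaw': 22.1}
{'uv': (393.2, 339.7), 'ctr': array([ 537.3, -284.2]), 'size': array([57.7, 27.4]), 'yaw': 30.2}
{'uv': (344.3, 302.8), 'ctr': array([ 548.1, -143.3]), 'size': array([24. , 55.6]), 'yaw': 129.9}
[array([393.8, 332.4]), array([393.1, 338.3]), array([432.7, 359.5])]
t 21.52 tcp [ 558.  -275.6   31. ] ang 98.0 w 55.6
(553.7, -274.5, 24, 98) -> [4.1 1.7 7. ] spin 0.0
```

View pics/s7.png

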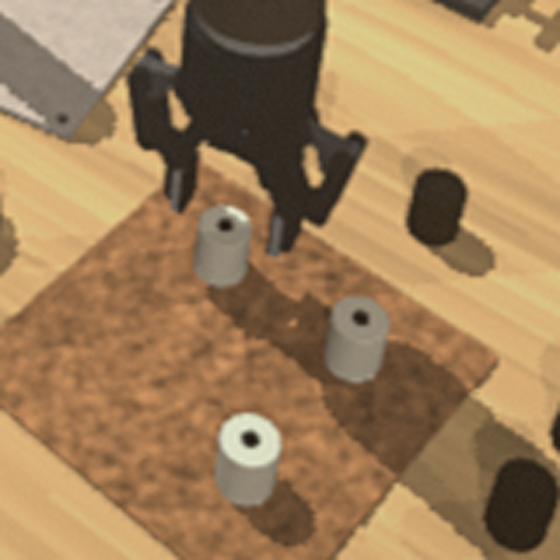

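The spacer still stands at about (393,340), centred between the fingers. Lowering 8 mm and closing.

Request:
{"fn": "jog_arm", "kwargs": {
  "motion": [
    {"x": 4,"y": 2,"z": 8,"spin": 0,"fingers": -0.3},
    {"x": 4,"y": 2,"z": 8,"spin": 0,"fingers": -0.3},
    {"x": 4,"y": 2,"z": 8,"spin": 0,"fingers": 0},
    {"x": 4,"y": 2,"z": 8,"spin": 0,"fingers": 1},
    {"x": 4,"y": 2,"z": 8,"spin": 0,"fingers": 1},
    {"x": 4,"y": 2,"z": 8,"spin": 0,"fingers": 1},
    {"x": 4,"y": 2,"z": 8,"spin": 0,"fingers": 1}
  ]
}}

```text
clock: 22.4
eef_pos: [0.5545, -0.2744, 0.0238]
tool_rot: [-0.07, 0.998, -0.0, 0.0]
ft_force: [0.4, 0.3, 2.8]
grip_width: 0.0298
grasp_force: 59.5
```

Run:
```python
from h import *
p=np.array(readout.get_obs()['eef_pos'])*1000
go((p[0],p[1],290,98),(627,44,290,98))
```

```text
t 22.4 tcp [ 554.5 -274.4   23.8] ang 98.0 w 29.8
(np.float64(554.5037089906018), np.float64(-274.43440029012356), 290, 98) -> [-2.000e-01 -2.000e-01 -2.662e+02] spin 0.0
(627, 44, 290, 98) -> [-116.6  305.  -266.3] spin 0.0
```

Request:
{"fn": "jog_arm", "kwargs": {
  "motion": [
    {"x": 0,"y": 0,"z": -50,"spin": 0,"fingers": 1},
    {"x": 0,"y": 0,"z": -110,"spin": 0,"fingers": 1},
    {"x": -10,"y": 30,"z": -165,"spin": 0,"fingers": 1},
    {"x": -25,"y": 65,"z": -215,"spin": 0,"fingers": 1},
    {"x": -40,"y": 105,"z": -255,"spin": 0,"fingers": 1},
    {"x": -60,"y": 155,"z": -270,"spin": 0,"fingers": 1},
    {"x": -80,"y": 205,"z": -270,"spin": 0,"fingers": 1},
    {"x": -95,"y": 245,"z": -270,"spin": 0,"fingers": 1}
  ]
}}

```text
clock: 23.4
eef_pos: [0.6139, -0.0162, 0.2932]
tool_rot: [-0.071, 0.998, 0.0, -0.0]
ft_force: [0.5, -0.5, -1.0]
grip_width: 0.03
grasp_force: 59.4
```

Request:
{"fn": "jog_arm", "kwargs": {
  "motion": [
    {"x": -13,"y": 35,"z": 0,"spin": 0,"fingers": 1},
    {"x": -22,"y": 60,"z": 0,"spin": 0,"fingers": 1},
    {"x": -22,"y": 60,"z": 0,"spin": 0,"fingers": 1},
    {"x": -22,"y": 60,"z": 0,"spin": 0,"fingers": 1},
    {"x": -22,"y": 60,"z": 0,"spin": 0,"fingers": 1}
  ]
}}

```text
clock: 24.02
eef_pos: [0.627, 0.043, 0.2933]
tool_rot: [-0.069, 0.998, -0.0, -0.0]
ft_force: [0.4, 0.2, 0.1]
grip_width: 0.0301
grasp_force: 59.4
```

Run:
```python
from h import *
go((627,44,245,98)); c=snap('side')
print(proj(c,(.627,.044,.234)))
cv2.imwrite('pics/s8.png',cv2.resize(c['pixels'][110:250,240:380,::-1],None,fx=4,fy=4,interpolation=2))
```

```text
t 24.02 tcp [627.   43.  293.3] ang 98.0 w 30.1
(627, 44, 245, 98) -> [-0.1  1.  48.3] spin -0.0
[300.76768637 186.18244727]
```

View pics/s8.png

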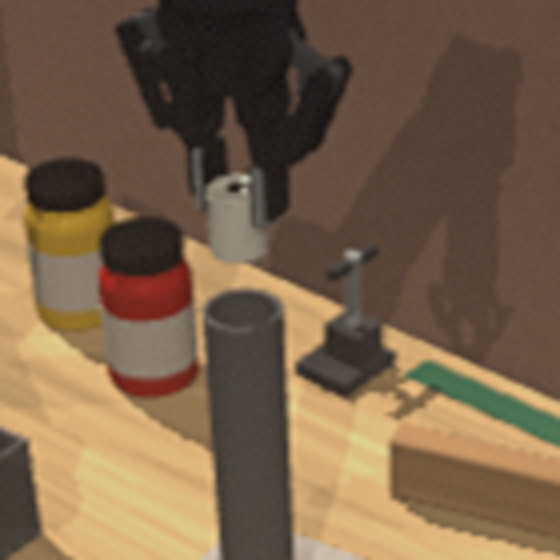

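The side crop shows the spacer held upright, its lower end at about (299.5,172). That is on line with the mouth at (301,188). Lowering about 10 mm into the mouth.

Request:
{"fn": "jog_arm", "kwargs": {
  "motion": [
    {"x": 0,"y": 1,"z": 20,"spin": 0,"fingers": 1},
    {"x": 0,"y": 1,"z": 33,"spin": 0,"fingers": 1},
    {"x": 0,"y": 1,"z": 40,"spin": 0,"fingers": 1},
    {"x": 0,"y": 1,"z": 45,"spin": 0,"fingers": 1},
    {"x": 0,"y": 1,"z": 50,"spin": 0,"fingers": 1},
    {"x": 0,"y": 1,"z": 50,"spin": 0,"fingers": 1}
  ]
}}

```text
clock: 24.82
eef_pos: [0.627, 0.0451, 0.2431]
tool_rot: [-0.07, 0.998, -0.0, -0.0]
ft_force: [-0.8, -0.1, 0.2]
grip_width: 0.0295
grasp_force: 59.4
```

Request:
{"fn": "jog_arm", "kwargs": {
  "motion": [
    {"x": 0,"y": 0,"z": 0,"spin": 0,"fingers": -0.4},
    {"x": 0,"y": 0,"z": 0,"spin": 0,"fingers": -0.4},
    {"x": 0,"y": 0,"z": 0,"spin": 0,"fingers": -0.4},
    {"x": 0,"y": 0,"z": 0,"spin": 0,"fingers": -0.4},
    {"x": 0,"y": 0,"z": -50,"spin": 0,"fingers": -0.4},
    {"x": 0,"y": 0,"z": -60,"spin": 0,"fingers": -0.4},
    {"x": 0,"y": 0,"z": -60,"spin": 0,"fingers": -0.4},
    {"x": 0,"y": 0,"z": -60,"spin": 0,"fingers": -0.4}
  ]
}}

```text
clock: 25.82
eef_pos: [0.6267, 0.0451, 0.3019]
tool_rot: [-0.07, 0.998, -0.0, -0.001]
ft_force: [0.0, -0.6, -0.6]
grip_width: 0.0599
grasp_force: 0.0
```

Run:
```python
import off
from h import *
c=snap('side'); g=cv2.cvtColor(c['pixels'],cv2.COLOR_RGB2HSV).astype(int)
for b in blobs(c,(g[:,:,1]<60)&(g[:,:,2]>110),.042,(330,300,480,440),20): print('side',b['uv'])
cv2.imwrite('pics/s9.png',cv2.resize(c['pixels'][110:290,230:410,::-1],None,fx=3.2,fy=3.2,interpolation=2))
off.go((546,-370,300,98),(546,-370,24,98))
```

```text
bin {'uv': (214.3, 278.2), 'ctr': array([510. , 265.1]), 'size': array([100.1,  74.7]), 'yaw': 67.2}
spacer [ 444.9 -364.5] [31.6 28.9]
spacer [ 546.  -369.9] [20.3 23.6]
side (400.3, 400.5)
side (431.6, 366.3)
side (344.3, 302.8)
t 25.93 tcp [626.5  45.1 301.7] ang 98.0 w 59.9
(546, -370, 300, 98) -> [ 137.8 -399.8    2.1] spin 0.0
(546, -370, 24, 98) -> [ 137.1 -399.8  278.1] spin 0.0
```

View pics/s9.png

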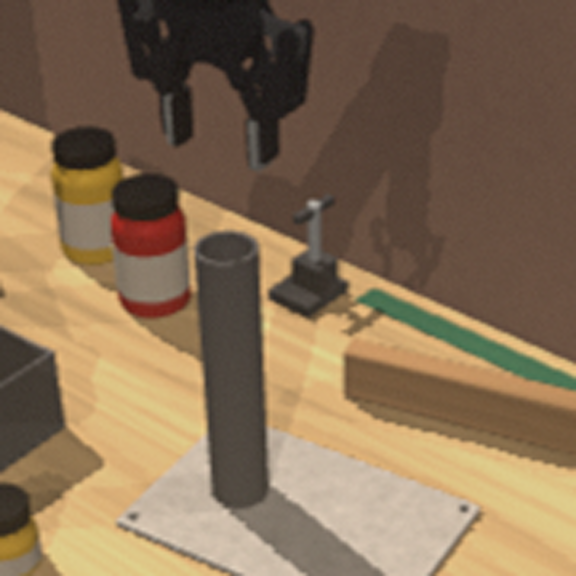

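Spacer A dropped inside: nothing sticks out of the mouth and the tube is still upright. Spacer B at (546,-370) is next.

Request:
{"fn": "jog_arm", "kwargs": {
  "motion": [
    {"x": 137,"y": -400,"z": 0,"spin": 0,"fingers": -0.3},
    {"x": 137,"y": -400,"z": 0,"spin": 0,"fingers": -0.3},
    {"x": 137,"y": -400,"z": 0,"spin": 0,"fingers": -0.3},
    {"x": 137,"y": -400,"z": 50,"spin": 0,"fingers": -0.3},
    {"x": 137,"y": -400,"z": 100,"spin": 0,"fingers": -0.3},
    {"x": 137,"y": -400,"z": 150,"spin": 0,"fingers": -0.3},
    {"x": 137,"y": -400,"z": 190,"spin": 0,"fingers": -0.3},
    {"x": 137,"y": -400,"z": 210,"spin": 0,"fingers": -0.3}
  ]
}}

```text
clock: 26.92
eef_pos: [0.5483, -0.3625, 0.1103]
tool_rot: [-0.069, 0.998, -0.0, 0.0]
ft_force: [0.3, -1.2, 0.3]
grip_width: 0.0555
grasp_force: 0.0
```

Request:
{"fn": "jog_arm", "kwargs": {
  "motion": [
    {"x": 0,"y": 0,"z": 0,"spin": 0,"fingers": -0.3},
    {"x": 0,"y": 0,"z": 0,"spin": 0,"fingers": -0.3},
    {"x": 0,"y": 0,"z": 0,"spin": 0,"fingers": -0.3},
    {"x": 0,"y": 0,"z": 0,"spin": 0,"fingers": -0.3}
  ]
}}

```text
clock: 27.42
eef_pos: [0.5507, -0.3606, 0.1148]
tool_rot: [-0.071, 0.997, -0.001, 0.002]
ft_force: [0.3, -0.0, 0.5]
grip_width: 0.0559
grasp_force: 0.0
```

```bash
cat > sp.py <<'E'
from h import *
c=snap('side'); g=cv2.cvtColor(c['pixels'],cv2.COLOR_RGB2HSV).astype(int)
for b in blobs(c,(g[:,:,1]<60)&(g[:,:,2]>110),.042,(350,300,480,440),20): print('side',b['uv'])
E
python3 - <<'E'
import sp
sp.go((546,-370,24,98))
E
```

```text
side (400.3, 400.5)
side (431.5, 366.0)
t 27.48 tcp [ 550.5 -360.6  114.4] ang 98.1 w 55.7
(546, -370, 24, 98) -> [ 6.  -8.5 90.4] spin 0.1
```

Request:
{"fn": "jog_arm", "kwargs": {
  "motion": [
    {"x": 6,"y": -8.5,"z": 30,"spin": 0,"fingers": -0.3},
    {"x": 6,"y": -8.5,"z": 65,"spin": 0,"fingers": -0.3},
    {"x": 6,"y": -8.5,"z": 90,"spin": 0,"fingers": -0.3},
    {"x": 6,"y": -8.5,"z": 90,"spin": 0,"fingers": -0.3},
    {"x": 6,"y": -8.5,"z": 90,"spin": 0,"fingers": 0},
    {"x": 6,"y": -8.5,"z": 90,"spin": 0,"fingers": 1},
    {"x": 6,"y": -8.5,"z": 90,"spin": 0,"fingers": 1},
    {"x": 6,"y": -8.5,"z": 90,"spin": 0,"fingers": 1}
  ]
}}

```text
clock: 28.48
eef_pos: [0.546, -0.371, 0.0249]
tool_rot: [-0.07, 0.998, -0.001, 0.002]
ft_force: [-0.3, 0.2, 6.6]
grip_width: 0.0302
grasp_force: 59.7
```

Run:
```python
from h import *
go((627,44,290,98))
```

```text
t 28.48 tcp [ 546.  -371.    24.9] ang 98.1 w 30.2
(627, 44, 290, 98) -> [-139.3  398.8 -265.8] spin 0.1
```

Request:
{"fn": "jog_arm", "kwargs": {
  "motion": [
    {"x": 0,"y": 0,"z": -50,"spin": 0,"fingers": 1},
    {"x": 0,"y": 0,"z": -110,"spin": 0,"fingers": 1},
    {"x": -10,"y": 30,"z": -165,"spin": 0,"fingers": 1},
    {"x": -25,"y": 70,"z": -210,"spin": 0,"fingers": 1},
    {"x": -40,"y": 115,"z": -250,"spin": 0,"fingers": 1},
    {"x": -58,"y": 165,"z": -268,"spin": 0,"fingers": 1},
    {"x": -75,"y": 215,"z": -268,"spin": 0,"fingers": 1},
    {"x": -93,"y": 265,"z": -268,"spin": 0,"fingers": 1}
  ]
}}

```text
clock: 29.48
eef_pos: [0.5996, -0.0931, 0.2914]
tool_rot: [-0.07, 0.998, -0.0, 0.001]
ft_force: [0.7, 0.4, -0.4]
grip_width: 0.0299
grasp_force: 59.4
```

Request:
{"fn": "jog_arm", "kwargs": {
  "motion": [
    {"x": -18,"y": 50,"z": 0,"spin": 0,"fingers": 1},
    {"x": -33,"y": 95,"z": 0,"spin": 0,"fingers": 1},
    {"x": -46,"y": 134,"z": 0,"spin": 0,"fingers": 1},
    {"x": -46,"y": 134,"z": 0,"spin": 0,"fingers": 1},
    {"x": -46,"y": 134,"z": 0,"spin": 0,"fingers": 1},
    {"x": -46,"y": 134,"z": 0,"spin": 0,"fingers": 1}
  ]
}}

```text
clock: 30.22
eef_pos: [0.6261, 0.0431, 0.2906]
tool_rot: [-0.069, 0.998, -0.0, 0.0]
ft_force: [-0.2, 0.4, -0.0]
grip_width: 0.0297
grasp_force: 59.4
```

Run:
```python
from h import *
go((627,44.5,243,98))
```

```text
t 30.23 tcp [626.1  43.1 290.6] ang 97.9 w 29.7
(627, 44.5, 243, 98) -> [-1.1  1.3 47.6] spin -0.1
```

Request:
{"fn": "jog_arm", "kwargs": {
  "motion": [
    {"x": -1,"y": 1.3,"z": 20,"spin": 0,"fingers": 1},
    {"x": -1,"y": 1.3,"z": 33,"spin": 0,"fingers": 1},
    {"x": -1,"y": 1.3,"z": 40,"spin": 0,"fingers": 1},
    {"x": -1,"y": 1.3,"z": 44,"spin": 0,"fingers": 1},
    {"x": -1,"y": 1.3,"z": 47,"spin": 0,"fingers": 1},
    {"x": -1,"y": 1.3,"z": 47,"spin": 0,"fingers": 1}
  ]
}}

```text
clock: 30.98
eef_pos: [0.6271, 0.0459, 0.2435]
tool_rot: [-0.07, 0.998, -0.0, 0.0]
ft_force: [-0.1, 0.2, 0.0]
grip_width: 0.0296
grasp_force: 59.4
```

Request:
{"fn": "jog_arm", "kwargs": {
  "motion": [
    {"x": 0,"y": 0,"z": 0,"spin": 0,"fingers": -0.4},
    {"x": 0,"y": 0,"z": 0,"spin": 0,"fingers": -0.4},
    {"x": 0,"y": 0,"z": 0,"spin": 0,"fingers": -0.4},
    {"x": 0,"y": 0,"z": 0,"spin": 0,"fingers": -0.4},
    {"x": 0,"y": 0,"z": -50,"spin": 0,"fingers": -0.4},
    {"x": 0,"y": 0,"z": -60,"spin": 0,"fingers": -0.4},
    {"x": 0,"y": 0,"z": -60,"spin": 0,"fingers": -0.4},
    {"x": 0,"y": 0,"z": -60,"spin": 0,"fingers": -0.4}
  ]
}}

```text
clock: 31.98
eef_pos: [0.6266, 0.0458, 0.3019]
tool_rot: [-0.07, 0.998, -0.0, -0.001]
ft_force: [-0.1, -0.8, -0.7]
grip_width: 0.0601
grasp_force: 0.0
```

Run:
```python
import off,sp
off.go((445,-364.5,300,98),(445,-364.5,100,98))
```

```text
bin {'uv': (214.3, 278.2), 'ctr': array([510. , 265.1]), 'size': array([100.1,  74.7]), 'yaw': 67.2}
spacer [ 445.  -364.4] [32.  28.6]
side (400.3, 400.5)
t 32.08 tcp [626.5  45.8 301.8] ang 98.0 w 59.9
(445, -364.5, 300, 98) -> [ 237.1 -380.9    2.4] spin 0.0
(445, -364.5, 100, 98) -> [ 236.5 -380.9  202.4] spin 0.0
```

Request:
{"fn": "jog_arm", "kwargs": {
  "motion": [
    {"x": 237,"y": -381,"z": 0,"spin": 0,"fingers": -0.3},
    {"x": 237,"y": -381,"z": 0,"spin": 0,"fingers": -0.3},
    {"x": 237,"y": -381,"z": 0,"spin": 0,"fingers": -0.3},
    {"x": 237,"y": -381,"z": 50,"spin": 0,"fingers": -0.3},
    {"x": 237,"y": -381,"z": 100,"spin": 0,"fingers": -0.3},
    {"x": 237,"y": -381,"z": 150,"spin": 0,"fingers": -0.3},
    {"x": 237,"y": -381,"z": 180,"spin": 0,"fingers": -0.3},
    {"x": 237,"y": -381,"z": 200,"spin": 0,"fingers": -0.3}
  ]
}}

```text
clock: 33.08
eef_pos: [0.4516, -0.3504, 0.1275]
tool_rot: [-0.07, 0.998, -0.0, 0.0]
ft_force: [0.8, -0.1, 0.1]
grip_width: 0.0554
grasp_force: 0.0
```

Request:
{"fn": "jog_arm", "kwargs": {
  "motion": [
    {"x": 0,"y": 0,"z": 0,"spin": 0,"fingers": -0.3},
    {"x": 0,"y": 0,"z": 0,"spin": 0,"fingers": -0.3},
    {"x": 0,"y": 0,"z": 0,"spin": 0,"fingers": -0.3},
    {"x": 0,"y": 0,"z": 0,"spin": 0,"fingers": -0.3}
  ]
}}

```text
clock: 33.58
eef_pos: [0.4541, -0.3486, 0.1308]
tool_rot: [-0.071, 0.997, -0.001, 0.001]
ft_force: [-0.4, -0.3, -0.5]
grip_width: 0.0558
grasp_force: 0.0
```

Run:
```python
import sp
sp.go((445,-364.5,24,98))
```

```text
side (400.3, 400.5)
t 33.62 tcp [ 453.8 -348.6  130.5] ang 98.1 w 55.2
(445, -364.5, 24, 98) -> [ 11.2 -14.3 106.5] spin 0.1
```

Request:
{"fn": "jog_arm", "kwargs": {
  "motion": [
    {"x": 11,"y": -14.5,"z": 30,"spin": 0,"fingers": -0.3},
    {"x": 11,"y": -14.5,"z": 60,"spin": 0,"fingers": -0.3},
    {"x": 11,"y": -14.5,"z": 90,"spin": 0,"fingers": -0.3},
    {"x": 11,"y": -14.5,"z": 106,"spin": 0,"fingers": -0.3},
    {"x": 11,"y": -14.5,"z": 106,"spin": 0,"fingers": -0.3},
    {"x": 11,"y": -14.5,"z": 106,"spin": 0,"fingers": 1},
    {"x": 11,"y": -14.5,"z": 106,"spin": 0,"fingers": 1},
    {"x": 11,"y": -14.5,"z": 106,"spin": 0,"fingers": 1}
  ]
}}

```text
clock: 34.62
eef_pos: [0.445, -0.3656, 0.0249]
tool_rot: [-0.07, 0.998, -0.001, 0.001]
ft_force: [-0.7, 1.0, 5.6]
grip_width: 0.0295
grasp_force: 59.7
```

Run:
```python
from h import *
go((627,44,290,98))
```

```text
t 34.62 tcp [ 445.  -365.6   24.9] ang 98.0 w 29.5
(627, 44, 290, 98) -> [-238.3  379.4 -265.5] spin 0.0
```

Request:
{"fn": "jog_arm", "kwargs": {
  "motion": [
    {"x": 0,"y": 0,"z": -50,"spin": 0,"fingers": 1},
    {"x": 0,"y": 0,"z": -110,"spin": 0,"fingers": 1},
    {"x": -15,"y": 25,"z": -165,"spin": 0,"fingers": 1},
    {"x": -38,"y": 60,"z": -210,"spin": 0,"fingers": 1},
    {"x": -63,"y": 100,"z": -250,"spin": 0,"fingers": 1},
    {"x": -93,"y": 148,"z": -268,"spin": 0,"fingers": 1},
    {"x": -123,"y": 196,"z": -268,"spin": 0,"fingers": 1},
    {"x": -153,"y": 244,"z": -268,"spin": 0,"fingers": 1}
  ]
}}

```text
clock: 35.62
eef_pos: [0.5617, -0.1002, 0.2918]
tool_rot: [-0.07, 0.998, -0.0, 0.001]
ft_force: [0.5, -0.7, 0.2]
grip_width: 0.0299
grasp_force: 59.4
```

Request:
{"fn": "jog_arm", "kwargs": {
  "motion": [
    {"x": -30,"y": 48,"z": 0,"spin": 0,"fingers": 1},
    {"x": -60,"y": 95,"z": 0,"spin": 0,"fingers": 1},
    {"x": -85,"y": 135,"z": 0,"spin": 0,"fingers": 1},
    {"x": -85,"y": 135,"z": 0,"spin": 0,"fingers": 1},
    {"x": -85,"y": 135,"z": 0,"spin": 0,"fingers": 1},
    {"x": -85,"y": 135,"z": 0,"spin": 0,"fingers": 1}
  ]
}}

```text
clock: 36.38
eef_pos: [0.626, 0.0426, 0.2914]
tool_rot: [-0.069, 0.998, -0.0, 0.0]
ft_force: [0.1, 0.4, -1.1]
grip_width: 0.0296
grasp_force: 59.4
```

Run:
```python
from h import *
go((627,44.5,243,98))
```

```text
t 36.38 tcp [626.   42.6 291.4] ang 97.9 w 29.6
(627, 44.5, 243, 98) -> [-1.3  1.8 48.4] spin -0.1
```

Request:
{"fn": "jog_arm", "kwargs": {
  "motion": [
    {"x": -1,"y": 1.8,"z": 20,"spin": 0,"fingers": 1},
    {"x": -1,"y": 1.8,"z": 33,"spin": 0,"fingers": 1},
    {"x": -1,"y": 1.8,"z": 40,"spin": 0,"fingers": 1},
    {"x": -1,"y": 1.8,"z": 44,"spin": 0,"fingers": 1},
    {"x": -1,"y": 1.8,"z": 48,"spin": 0,"fingers": 1},
    {"x": -1,"y": 1.8,"z": 48,"spin": 0,"fingers": 1}
  ]
}}

```text
clock: 37.12
eef_pos: [0.6271, 0.0458, 0.2431]
tool_rot: [-0.07, 0.998, -0.0, -0.0]
ft_force: [-0.3, -0.2, 0.5]
grip_width: 0.03
grasp_force: 59.4
```

Request:
{"fn": "jog_arm", "kwargs": {
  "motion": [
    {"x": 0,"y": 0,"z": 0,"spin": 0,"fingers": -0.4},
    {"x": 0,"y": 0,"z": 0,"spin": 0,"fingers": -0.4},
    {"x": 0,"y": 0,"z": 0,"spin": 0,"fingers": -0.4},
    {"x": 0,"y": 0,"z": 0,"spin": 0,"fingers": -0.4},
    {"x": 0,"y": 0,"z": -50,"spin": 0,"fingers": -0.4},
    {"x": 0,"y": 0,"z": -90,"spin": 0,"fingers": -0.4},
    {"x": 0,"y": -60,"z": -90,"spin": 0,"fingers": -0.4},
    {"x": 0,"y": -120,"z": -90,"spin": 0,"fingers": -0.4}
  ]
}}

```text
clock: 38.12
eef_pos: [0.6445, -0.0733, 0.3342]
tool_rot: [-0.071, 0.997, -0.0, 0.001]
ft_force: [-0.0, -0.1, -0.6]
grip_width: 0.0597
grasp_force: 0.0
```

Request:
{"fn": "jog_arm", "kwargs": {
  "motion": [
    {"x": 0,"y": -60,"z": 0,"spin": 0,"fingers": -0.4},
    {"x": 0,"y": -120,"z": 0,"spin": 0,"fingers": -0.4},
    {"x": 0,"y": -120,"z": 0,"spin": 0,"fingers": -0.4},
    {"x": 0,"y": -120,"z": 0,"spin": 0,"fingers": -0.4}
  ]
}}

```text
clock: 38.62
eef_pos: [0.6606, -0.192, 0.3326]
tool_rot: [-0.07, 0.998, 0.0, -0.0]
ft_force: [-0.6, -0.4, -0.1]
grip_width: 0.0594
grasp_force: 0.0
```

Run:
```python
import off,sp
from h import *
t=off.c['pixels'][195:320,160:460]; s=sp.c['pixels'][150:430,140:500]
a=cv2.resize(t,(780,325),interpolation=2)[:,:,::-1]; b=cv2.resize(s,(347,270),interpolation=2)[:,:,::-1]
m=cv2.resize(off.c['pixels'][205:240,270:305],(270,270),interpolation=2)[:,:,::-1]
im=np.zeros((595,780,3),np.uint8); im[:325]=a; im[325:,:347]=b; im[325:,360:630]=m; cv2.imwrite('pics/end.png',im)
```

```text
bin {'uv': (214.3, 278.2), 'ctr': array([510. , 265.1]), 'size': array([100.1,  74.7]), 'yaw': 67.2}
```

View pics/end.png

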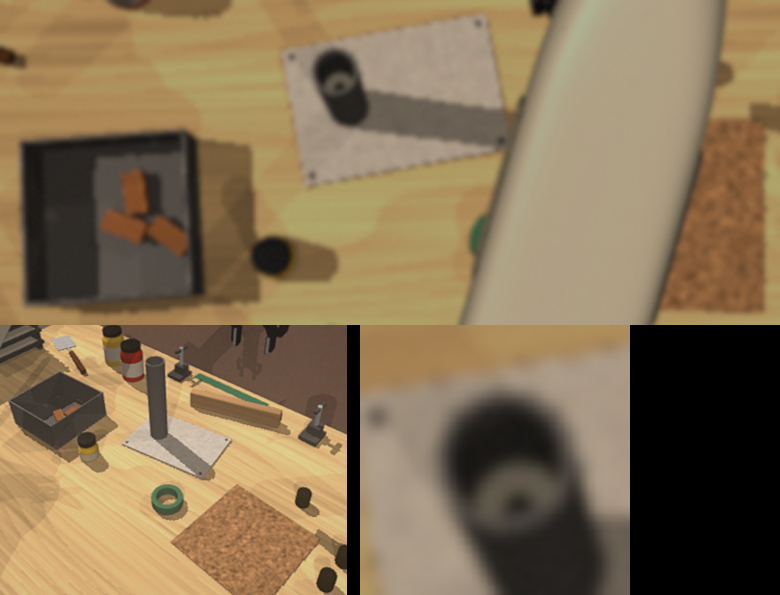

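The final view shows three offcuts in the bin, an empty mat, and the tube upright on the spigot with the top spacer visible inside the mouth at about (290,222). The tape and ink jar are untouched.

```bash
python3 -c "
from h import *
print(bot.job_done())"
```

```text
the job is handed in; nothing more can be done
None
```

The job is handed in: all three offcuts are in the scrap bin, the tube is seated upright on the spigot, the three white spacers present are loaded in it, and the tape roll and ink jar were not moved; the hand-in call returned no verdict.

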